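# Open the double-latched guard of a foam sander

## Robot

A 7-joint arm with a two-finger parallel gripper is mounted at the origin on the work surface. World frame = base frame: x ahead of the robot, y to its left, z up, the work surface at z = 0. Lengths are in mm, angles in rad, forces in N, time in s.
With the tool pointing down it reaches from about 400 to 875 mm from the base axis. Payload 4.4 kg.
Tool frame: the origin (TCP) lies where the fingers leave the gripper's body, on its centre line; the fingertips stand 73 mm ahead of it and the grasp point (between the pads) lies 54 mm ahead of it; z points along the fingers, y is the line along which they close (so a half turn about z gives the same grasp; the last joint's range is limited). The gripper opens to 85 mm and grips with 20 to 120 N. Pads are 22 mm wide; open, the fingers measure 114 mm over their backs; the gripper's body (76 mm by 85 mm) begins 54 mm behind the grasp point. The pads swing forward as they close: fully open they stand 13 mm farther back than shut.
Start: joints at [-1.216, 0.628, 0.038, 1.517, -0.027, 0.996, -0.02], TCP at [265.5, 593.318, 303.913] pointing down, gripper open.
Joint ranges: [-3.06, 3.06], [-0.37, 2.12], [-1.25, 1.32], [0.18, 2.47], [-1.1, 4.24], [0.23, 1.98], [-2.94, 2.94]. Speed limits (rad/s): [2.57, 2.57, 3.14, 3.14, 3.14, 3.14, 3.14].

## Interface

Orientations are given as [roll, pitch, yaw] about the fixed x, y, z axes, in that order (R = Rz(yaw) Ry(pitch) Rx(roll)).
In Python, from cell import ctrl gives the robot as it stands.
- The arm moves only by the tool send_rows, never from a script. Its argument "rows" is a list that holds one entry, the list of rows, each a list of 6 numbers: the shift along the tool's x, y, z in cm, then the turn, a rotation vector about the tool's x, y, z in rad. In form: [[[tx, ty, tz, wx, wy, wz], ...]]. A call has 1 to 10 rows; each row is the pose to reach, as a shift and turn from the pose commanded when the call began, along the tool's axes at that moment; what a row does not reach only later rows make up. A row lasts 1/10 s, in which the tool goes at most 50 mm and 8.59 degrees, less where a joint would pass 70% of its speed; a pose out of reach is approached as far as the arm can. A call with a gripper value outside its range is refused whole. "grip" is the closure in counts, from 0 (fully open) to 255 (shut), set as the call begins (left out, the last holds). The fingers move at their own pace and stop on an object; the grip force is fixed at half the most. Time passes only in rows, so rows that repeat a pose let the fingers close. It gives the time, the measured TCP pose, the force, the opening and the grip force at its end, in the units of the state.
- ctrl.read_state(): the state, without advancing time (a new reading comes with each control period).
- ctrl.get_image(name): name is "scene" or "side" or "wrist"; returns a dict with "pixels" (400x640x3 uint8, red, green, blue), "fx", "fy", "cx", "cy" (pixels), "extrinsics" (4x4, takes a point from camera to world coordinates); the wrist camera has in their place "mount" (4x4, takes a point from camera to tool coordinates, whose origin is the TCP and whose axes are the flange's). Camera axes: x right, y up, looking along -z (the intrinsics and any distortion apply to the point x, -y, -z); pixel columns grow to the right and rows downward; lengths in mm; the calibration is good to about 2 mm. A picture is of the moment at which its call begins: read the wrist's pose just before it. There is no depth.
- ctrl.finish_job(): hands the job in; it is judged then, once.
The state is a dict: "clock": time; "qpos": joint angles; "qd": joint speeds; "tau": joint torques, N m; "eef_pos": TCP position; "tool_rot": TCP orientation; "force": force on the tool from outside, world axes, zero at the start; "torque": the same for the moment, N m; "width": finger opening in mm; "gripper_force": force on a finger pad.
Only numpy, scipy, OpenCV 4.12 (cv2) and the standard library are available. Lean on these libraries where they do the work, as an engineer would, in place of code of your own. Each camera call takes 0.05 s, during which the arm holds its last target. There are 200 camera calls.

## Task

Open the clear guard of the small foam sander so that its drum can be cleaned: turn only the small yellow inner lock knob clockwise to its stop, without dragging the black speed ring around it. Then raise the guard by its black handle until it stops on its safety catch, let it rest there, push the red catch under its front lip fully in, and swing the guard up until it stands wide open. Let go of it, and leave the tape, the bottle and the foam block where they are.

Things in the scene. Friction and masses are not known exactly. Their poses are not given: they have to be found in the camera images.
- sander: Grey and blue box fixed to the bench, 200 mm deep (its x), 290 wide (y -190 to +100), 100 high. Origin: underside, below the guard's middle; +x from its front to the hinge, +y along the guard's front edge away from the control deck, z up. Deck: y -190 to -102, top z 100; knob axis at x -30, y -146.
- guard (a joint): Opening angle of the guard in rad, 0 shut, 1.4 fully open. Stiff hinge: stays where it is left, about 7 N at the handle to raise it. Cannot rise past 0.04 until the lock knob is turned by about 0.95; then rises to about 0.36, where the safety catch stops it; with the catch pushed in it opens on to 1.4.
- guard_hinge (a point): Point on the hinge line (which runs along the sander's y): sander frame (98, 0, 104) mm. Does not move.
- guard_handle (a point): Middle of the guard's handle: a black round bar 12 mm thick, 100 mm long along the sander's y, on a post at each end, 45 mm above the guard's top. Guard shut: at sander frame (-92, 0, 153) mm, so 190 mm in front of the hinge and 49 mm above it; it turns with the guard.
- guard_lip (a point): Middle of the guard's front lip. Guard: a clear flat lid 8 mm thick, sander y -100 to +100, top at z 108 mm when shut, hinged at its rear. Lip at sander frame (-118, 0, 104) mm when shut, (-104, 0, 180) when the guard rests on the catch.
- lock_knob (a joint): Turn of the yellow inner lock knob in rad, 0 locked (starts 0 to 0.15), growing clockwise seen from above, stop at 1.45. Stays where it is left (0.05 N m).
- lock_grip (a point): On the lock knob's axis, at sander frame (-30, -146, 174) mm. Knob: yellow bar 14 mm thick (its x), 44 mm long (its y), z 144 to 194 mm above the bench, on a 48 mm disc (z 118 to 144). Its y axis points along the bar the way its steel tongue points, over the guard's edge when locked (joint 0: sander's +y).
- speed_ring (a joint): Setting of the black outer speed ring in rad, clockwise from above; any start from -1.5 to 1.5. Turns very easily. Ring: 84 mm across, 56 mm inside, z 120 to 136 above the bench, on the same axis as the lock knob.
- ring_mark (a point): White mark on the speed ring's top, 36 mm from the axis. It must stay within 7 mm of where it starts.
- catch (a joint): Travel of the red safety catch in m: 0 to 0.002 at the start (holding), 0.016 fully pushed in along the sander's +x (guard free above about 0.0117). Needs about 3 N and stays where it is left. Blocked while the guard is shut (below about 0.15 rad).
- catch_face (a point): Middle of the front face (looks to the sander's -x) of the red catch paddle, 44 mm wide, 28 high, 18 mm out of the front wall, under the guard's lip; at sander frame (-116, 0, 70) mm when catch = 0. With the guard resting on the catch, a tool tilted about 40 deg, fingertips forward, reaches it below the lip.
- tape: Grey roll of tape lying flat, 90 mm across, 24 mm high; bystander. Origin: centre of underside.
- glue: Amber bottle standing, 44 mm across, 110 mm high, red cap; bystander. Origin: centre of underside.
- foam: White foam block 120 x 80 x 50 mm; bystander. Origin: centre of underside.

How it is judged (in metres and radians):
On the way, in this order (a step that is already met when the one before it is completed fails the run):
1. the inner lock knob is turned clockwise past 1.1 rad, with the guard still shut (value of joint lock_knob above 1.1 rad and value of joint guard below 0.06 rad), for 0.2 s.
2. the guard is raised and rests on its safety catch (0.25 to 0.42 rad), not held (value of joint guard between 0.25 and 0.42 rad and value of joint catch below 0.008 m and contact force between the fingers and guard below 0.1 N), for 0.2 s.
3. the red catch is pushed in past 12 mm while the guard rests raised (0.2 to 0.42 rad) (value of joint catch above 0.012 m and value of joint guard between 0.2 and 0.42 rad), for 0.1 s.
At the end, for the whole second after the job is handed in: The guard stands open by more than 1.1 rad and still, the lock knob is turned beyond 1.0 rad, the catch is pushed in by more than 10 mm, the speed ring's mark is within 7 mm of its start, and tape, bottle (upright) and foam block are within 20 mm of theirs (value of joint guard above 1.1 rad and velocity of joint guard between -0.05 and 0.05 rad/s and value of joint lock_knob above 1 rad and value of joint catch above 0.01 m and distance of ring_mark from where it was at the start of the episode below 0.007 m and distance of each of tape, glue, foam from where it was at the start of the episode below 0.02 m and angle between glue's own z axis and vertical below 0.2 rad); the robot touches nothing.
It fails at once if the speed ring is dragged: its mark moves more than 7 mm (distance of ring_mark from where it was at the start of the episode above 0.007 m).
It fails at once if a bystander is pushed more than 20 mm (distance of any of tape, glue, foam from where it was at the start of the episode above 0.02 m).
It also fails if it takes over 72 s, if anything falls off the work surface, if the arm or the gripper's body presses on something with over 40 N, if the wrist force passes 120 N, or if a joint passes its speed limit or range.

## Working session

There is one attempt and no reset: what is moved stays moved. The work goes in short steps, Python scripts to look and compute and a tool call to move; the robot and the scene stay as the last step left them, time stands still between calls to the robot, and variables do not carry over. Pictures are saved under pics/ and viewed, at most 10 in all, crops included, and the job is handed in when it is done.

Besides the shell and the picture viewer there is one more tool, called after "Request:" by a JSON object that holds its "op" and its "data". send_rows: Moves the arm, as the interface text tells. Its arguments: {"type":"object","properties":{"rows":{"type":"array","items":{"type":"array","items":{"type":"array","items":{"type":"number"}}}},"grip":{"type":"number"}},"required":["rows"]}

```bash
mkdir -p pics; ls; cat > h.py <<'E'
import numpy as np, cv2
from cell import ctrl
from scipy.spatial.transform import Rotation as R
def save(n,f):
    d=ctrl.get_image(n); cv2.imwrite('pics/'+f,cv2.cvtColor(d['pixels'],cv2.COLOR_RGB2BGR)); return d
def state():
    s=ctrl.read_state(); return s,np.array(s['eef_pos']),R.from_euler('xyz',s['tool_rot'])
E
python3 - <<'E'
from h import *
s,p,r=state(); print(s)
a=save('scene','a.png'); b=save('side','b.png'); c=save('wrist','c.png')
for d in (a,b,c): print({k:(np.round(v,3).tolist() if k!='pixels' else 0) for k,v in d.items()})
E
```

```text
pics
{'clock': 0.0, 'qpos': array([-1.21579367,  0.62935505,  0.03844025,  1.51837983, -0.02701762,
        0.99629119, -0.01996872]), 'qd': array([ 0.00010782, -0.00021858,  0.00047908, -0.00070138, -0.00047748,
       -0.00149559, -0.00103687]), 'tau': array([ 3.88884891e-04, -5.63403511e+01,  1.22620605e+00, -1.93445992e+01,
        1.10840620e-02,  1.08300606e-02, -6.90505615e-06]), 'eef_pos': array([265.28741856, 592.86078184, 302.97935312]), 'tool_rot': array([-3.13967706e+00,  1.01737764e-05,  2.72081281e+00]), 'force': array([ 0.37195234, -0.60027968,  0.29943347]), 'torque': array([ 0.02195378,  0.04391197, -0.01858175]), 'gripper_force': 0.0, 'width': 85.52376471937478}
{'pixels': 0, 'fx': 454.857, 'fy': 454.857, 'cx': 322.953, 'cy': 199.353, 'extrinsics': [[0.747, -0.519, 0.416, 1030.603], [0.665, 0.582, -0.468, -587.645], [0.001, 0.626, 0.78, 1033.974], [0.0, 0.0, 0.0, 1.0]]}
{'pixels': 0, 'fx': 448.326, 'fy': 448.326, 'cx': 317.644, 'cy': 200.077, 'extrinsics': [[0.703, 0.556, -0.443, -57.334], [-0.711, 0.55, -0.438, -649.544], [0.0, 0.623, 0.782, 1205.965], [0.0, 0.0, 0.0, 1.0]]}
{'pixels': 0, 'fx': 337.931, 'fy': 337.931, 'cx': 321.99, 'cy': 199.685, 'mount': [[0.001, 0.963, 0.268, 67.735], [1.0, -0.001, -0.001, 0.81], [-0.0, 0.268, -0.963, -70.061], [0.0, 0.0, 0.0, 1.0]]}
```

View pics/a.png

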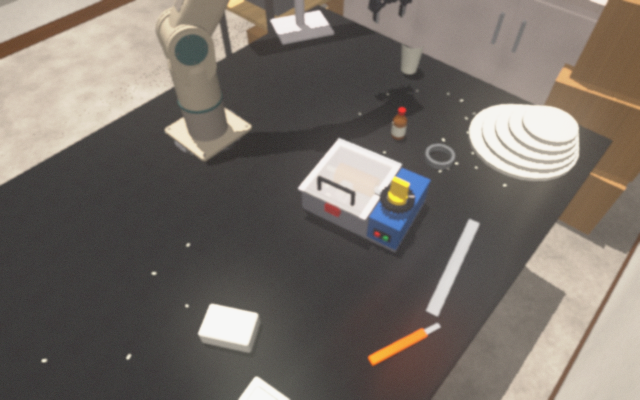

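View pics/b.png

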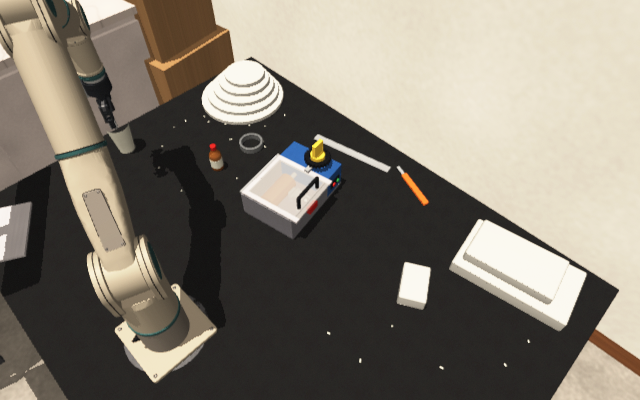

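```bash
python3 - <<'E'
import cv2,numpy as np
a=cv2.imread('pics/a.png')[130:255,290:440]; b=cv2.imread('pics/b.png')[130:240,232:352]
a=cv2.resize(a,None,fx=2.6*2,fy=2.6*2,interpolation=3)[:,:]
cv2.imwrite('pics/a2.png',cv2.resize(a,(720,600))) # x4.8
cv2.imwrite('pics/b2.png',cv2.resize(b,None,fx=5,fy=5,interpolation=3))
E
```

```text
(no output)
```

View pics/a2.png

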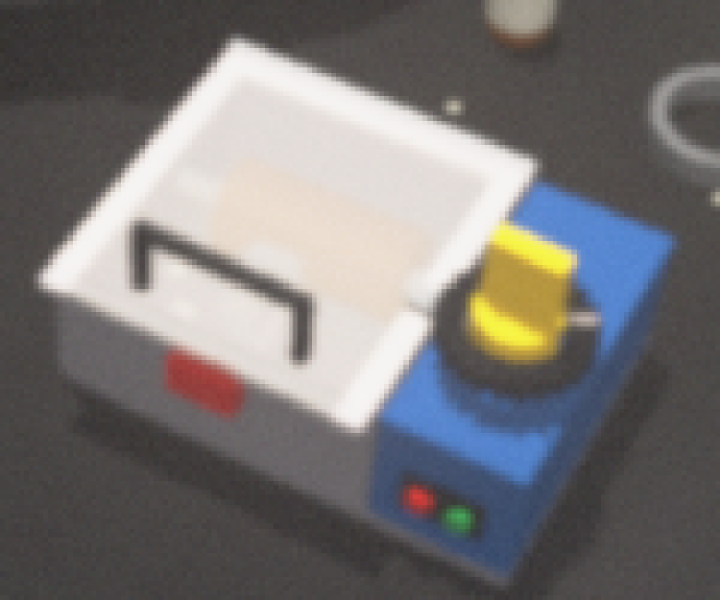

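View pics/b2.png

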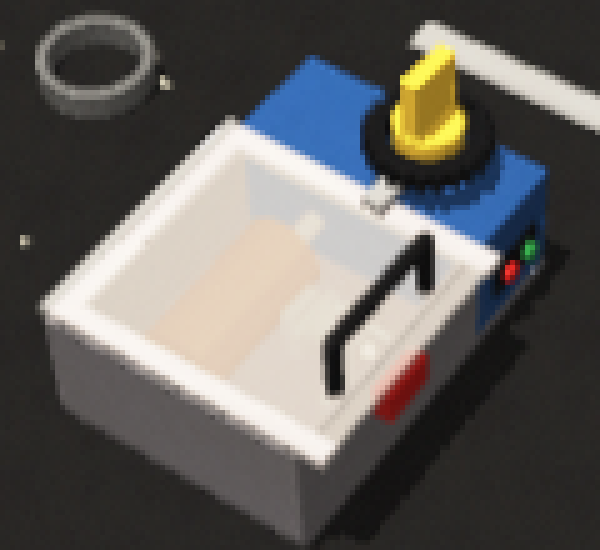

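```bash
cat >> h.py <<'E'
def proj(d,P,E=None):
    E=np.array(d['extrinsics']) if E is None else E
    c=(np.atleast_2d(P)-E[:3,3])@E[:3,:3]
    return np.c_[d['cx']+d['fx']*c[:,0]/-c[:,2], d['cy']-d['fy']*c[:,1]/-c[:,2]]
def ray(d,u,v,z,E=None):
    E=np.array(d['extrinsics']) if E is None else E
    w=E[:3,:3]@np.array([(u-d['cx'])/d['fx'],-(v-d['cy'])/d['fy'],-1]); return E[:3,3]+w*(z-E[2,3])/w[2]
E
python3 - <<'E'
from h import *
from scipy.optimize import least_squares
a=ctrl.get_image('scene'); b=ctrl.get_image('side')
M=[(-118,100,106),(-118,-100,106),(-92,50,155),(-92,-50,155),(100,-190,100),(-100,-190,100),(-116,0,70),(-30,-146,194)]
A=np.array([(40,283),(365,430),(140,228),(308,300),(675,240),(525,483),(204,382),(538,245)])/4.8+[290,130]
B=np.array([(325,462),(498,260),(335,345),(428,238),(312,57),(547,170),(402,387),(428,65)])/5+[232,130]
M=np.array(M,float)
def W(q): c,s=np.cos(q[2]),np.sin(q[2]); return M@np.array([[c,-s,0],[s,c,0],[0,0,1]]).T+[q[0],q[1],0]
f=lambda q:np.r_[(proj(a,W(q))-A),(proj(b,W(q))-B)].ravel()
c0=ray(a,352,185,100); print(c0)
best=min((least_squares(f,[c0[0],c0[1],y],x_scale=[100,100,1],loss='soft_l1') for y in np.arange(-3,3.1,1)),key=lambda s:s.cost)
print(best.x,best.cost,np.round(best.fun.reshape(-1,2),1).tolist())
for n,u,v,z in (('tape',440,155,12),('glue',399,138,5),('foam',228,330,40)): print(n,ray(a,u,v,z))
for n,u,v,z in (('tape',251,143,12),('glue',216,166,5),('foam',414,287,40)): print(n,ray(b,u,v,z))
E
```

```text
[557.71886278  62.37881263 100.        ]
[537.20478686  87.45265431   1.76081017] 11.784218703697023 [[-0.3, -0.4], [-1.4, 0.0], [-0.2, -0.2], [-1.0, 0.1], [0.1, -0.8], [0.5, 0.4], [-1.9, 1.9], [-1.5, 0.2], [-0.5, -0.5], [0.6, -1.6], [-0.5, -1.7], [-0.6, -1.0], [-0.5, -1.8], [0.6, -1.4], [2.1, -0.3], [-0.0, -1.0]]
tape [640.03280638 402.40834103  12.        ]
glue [495.81780278 386.02197546   5.        ]
foam [ 592.79808785 -419.81827524   40.        ]
tape [638.52171041 393.08992581  12.        ]
glue [475.78227262 398.12227667   5.        ]
foam [ 571.23577425 -419.00356677   40.        ]
```

```bash
cat >> h.py <<'E'
def rot(yaw,tilt=0,base=None): return R.from_euler('z',yaw)*R.from_euler('x',np.pi)
def go(P,Rt):
    s,p,r=state(); t=r.inv().apply(np.array(P)-p)/10; w=(r.inv()*Rt).as_rotvec(); print('row',np.round(t,2).tolist(),np.round(w,3).tolist())
E
python3 -c "
from h import *
go([686,85,340],rot(3.27))"
```

```text
row [-59.15, -29.2, -3.63] [-0.001, -0.0, -0.549]
```

Request:
{"op": "send_rows", "data": {"rows": [[[-59.1,-29.2,-3.6,0,0,-0.55],[-59.1,-29.2,-3.6,0,0,-0.55],[-59.1,-29.2,-3.6,0,0,-0.55],[-59.1,-29.2,-3.6,0,0,-0.55],[-59.1,-29.2,-3.6,0,0,-0.55],[-59.1,-29.2,-3.6,0,0,-0.55],[-59.1,-29.2,-3.6,0,0,-0.55],[-59.1,-29.2,-3.6,0,0,-0.55],[-59.1,-29.2,-3.6,0,0,-0.55],[-59.1,-29.2,-3.6,0,0,-0.55]]], "grip": 0}}

```text
clock: 1.25
eef_pos: [584.8, 206.8, 331.4]
tool_rot: [3.141, 0.0, -3.012]
force: [0.8, -0.2, -0.5]
width: 85.6
gripper_force: 0.0
```

```bash
python3 -c "
from h import *
s,p,r=state();print(s['qpos'],p,s['tool_rot'])
go([686,85,340],rot(3.27))"
```

```text
[-0.32665893  0.55764948 -0.0947458   1.57016182  0.05881806  1.01639078
  1.26180289] [584.75016067 206.77327931 331.3810191 ] [ 3.14146116e+00  1.51440593e-04 -3.01248709e+00]
row [-8.47, -13.38, -0.86] [0.0, 0.0, 0.001]
```

Request:
{"op": "send_rows", "data": {"rows": [[[-8.5,-13.4,-0.9,0,0,0],[-8.5,-13.4,-0.9,0,0,0],[-8.5,-13.4,-0.9,0,0,0],[-8.5,-13.4,-0.9,0,0,0],[-8.5,-13.4,-0.9,0,0,0],[-8.5,-13.4,-0.9,0,0,0]]]}}

```text
clock: 1.85
eef_pos: [684.4, 88.3, 339.7]
tool_rot: [3.14, -0.001, -3.011]
force: [-0.4, 0.9, 0.4]
width: 85.3
gripper_force: 0.0
```

```bash
python3 -c "
from h import *
s,p,r=state();print(s['qpos'],p,s['tool_rot'])
save('wrist','w1.png')"
```

```text
[-0.12163109  0.6616471  -0.08636793  1.34201547  0.05627181  1.14154019
  1.48799168] [684.42809573  88.30409122 339.72343749] [ 3.13980411e+00 -1.30759458e-03 -3.01105538e+00]
```

View pics/w1.png

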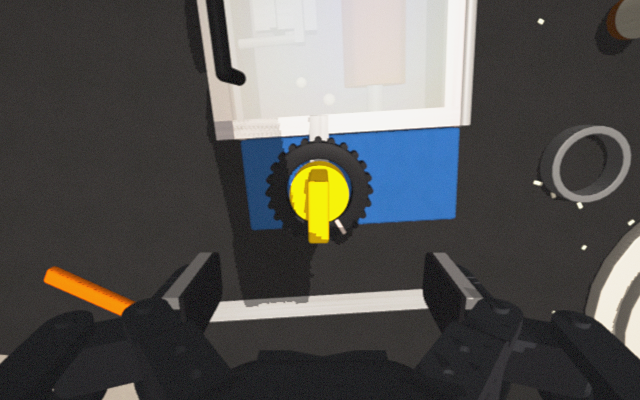

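```bash
cat >> h.py <<'E'
def wE(d,p,r):
    T=np.eye(4); T[:3,:3]=r.as_matrix(); T[:3,3]=p; return T@np.array(d['mount'])
E
python3 - <<'E'
from h import *
from scipy.optimize import least_squares
s,p,r=state(); d=ctrl.get_image('wrist'); E=wE(d,p,r)
k=ray(d,318,212,194,E); print('bar mid',k,'disc',ray(d,320,192,144,E),'ends',ray(d,318,182,194,E),ray(d,318,243,194,E))
M=np.array([(-118,-100,108),(100,-190,100),(-100,-190,100),(-92,-50,153),(-30,-146,194),(-30,-146,144)],float)
U=np.array([(218,139),(457,218),(250,229),(233,78),(318,212),(320,192)])
def W(q): c,s=np.cos(q[2]),np.sin(q[2]); return M@np.array([[c,-s,0],[s,c,0],[0,0,1]]).T+[q[0],q[1],0]
f=lambda q:(proj(d,W(q),E)-U).ravel()
b=least_squares(f,[537,87,1.76],x_scale=[100,100,1],loss='soft_l1');print(b.x,np.round(b.fun.reshape(-1,2),1).tolist(),W(b.x)[4])
e=[ray(d,u,v,194,E) for u,v in((318,182),(318,243))];v=e[0]-e[1];print('bar dir',np.arctan2(v[1],v[0]))
E
```

```text
bar mid [685.58402905  87.70173797 194.        ] disc [684.2460907   88.68566632 144.        ] ends [665.18951463  85.04600248 194.        ] [707.75026833  90.58818415 194.        ]
[536.41024411  90.70295653   1.76069554] [[-0.5, -0.5], [-0.1, 0.6], [1.2, 0.8], [-7.7, -6.6], [1.7, 0.0], [-0.1, 1.4]] [685.44843837  88.80120714 194.        ]
bar dir -3.01210315280536
```

```bash
python3 -c "
from h import *
go([685.5,88.3,228],rot(3.271))"
```

```text
row [-0.12, -0.14, 11.21] [0.002, -0.001, 0.003]
```

Request:
{"op": "send_rows", "data": {"rows": [[[-0.1,-0.1,4,0,0,0],[-0.1,-0.1,8,0,0,0],[-0.1,-0.1,11.2,0,0,0],[-0.1,-0.1,11.2,0,0,0],[-0.1,-0.1,11.2,0,0,0]]]}}

```text
clock: 2.45
eef_pos: [686.2, 87.4, 228.8]
tool_rot: [3.141, 0.0, -3.01]
force: [0.1, 0.7, -0.6]
width: 85.5
gripper_force: 0.0
```

Request:
{"op": "send_rows", "data": {"rows": [[[0,0,0,0,0,0],[0,0,0,0,0,0],[0,0,0,0,0,0],[0,0,0,0,0,0],[0,0,0,0,0,0],[0,0,0,0,0,0],[0,0,0,0,0,0],[0,0,0,0,0,0]]], "grip": 255}}

```text
clock: 3.25
eef_pos: [686.5, 85.9, 228.8]
tool_rot: [3.141, 0.001, -3.012]
force: [-1.3, 0.3, 5.5]
width: 13.4
gripper_force: 59.8
```

Request:
{"op": "send_rows", "data": {"rows": [[[0,0,0,0,0,0.14],[0,0,0,0,0,0.28],[0,0,0,0,0,0.42],[0,0,0,0,0,0.56],[0,0,0,0,0,0.7],[0,0,0,0,0,0.84],[0,0,0,0,0,0.98],[0,0,0,0,0,1.12],[0,0,0,0,0,1.26],[0,0,0,0,0,1.36]]]}}

```text
clock: 4.25
eef_pos: [686.4, 85.7, 228.8]
tool_rot: [3.142, 0.0, 1.906]
force: [-1.5, 0.3, 5.5]
width: 13.3
gripper_force: 60.0
```

Request:
{"op": "send_rows", "data": {"rows": [[[0,0,0,0,0,0.02],[0,0,0,0,0,0.02],[0,0,0,0,0,0.02]]]}}

```text
clock: 4.55
eef_pos: [686.4, 85.7, 228.7]
tool_rot: [3.142, 0.0, 1.891]
force: [-1.0, -0.3, 5.8]
width: 13.3
gripper_force: 60.0
```

```bash
python3 -c "
from h import *
go([554.5,-1,320],rot(3.332))"
```

```text
row [-4.09, -15.24, -9.13] [-0.0, 0.0, -1.441]
```

Request:
{"op": "send_rows", "data": {"rows": [[[0,0,0,0,0,0],[0,0,0,0,0,0],[0,0,0,0,0,0],[0,0,0,0,0,0],[0,0,-4,0,0,0],[0,0,-8,0,0,0],[0,0,-9,0,0,0]]], "grip": 0}}

```text
clock: 5.25
eef_pos: [688.5, 85.5, 323.2]
tool_rot: [3.134, 0.002, 1.891]
force: [-0.1, -0.5, 0.6]
width: 85.5
gripper_force: 0.0
```

```bash
python3 -c "
from h import *
go([554.5,-1,310],rot(3.332))"
```

```text
row [-4.0, -15.45, 1.2] [0.005, 0.007, -1.441]
```

Request:
{"op": "send_rows", "data": {"rows": [[[-4.0,-15.4,0.8,0,0,-1.44],[-4.0,-15.4,0.8,0,0,-1.44],[-4.0,-15.4,0.8,0,0,-1.44],[-4.0,-15.4,0.8,0,0,-1.44],[-4.0,-15.4,0.8,0,0,-1.44],[-4.0,-15.4,0.8,0,0,-1.44],[-4.0,-15.4,0.8,0,0,-1.44],[-4.0,-15.4,0.8,0,0,-1.44],[-4.0,-15.4,0.8,0,0,-1.44],[-4.0,-15.4,0.8,0,0,-1.44]]]}}

```text
clock: 6.25
eef_pos: [552.6, -0.7, 309.8]
tool_rot: [3.141, -0.001, -2.947]
force: [-0.5, -0.3, 0.3]
width: 85.3
gripper_force: 0.0
```

Request:
{"op": "send_rows", "data": {"rows": [[[0,0,0,0,0,0],[0,0,0,0,0,0],[0,0,0,0,0,0]]]}}

```text
clock: 6.55
eef_pos: [552.7, -0.6, 310.0]
tool_rot: [-3.142, -0.0, -2.954]
force: [0.1, -0.2, 0.1]
width: 85.0
gripper_force: 0.0
```

```bash
python3 -c "
from h import *
s,p,r=state();print(s['qpos'],p,s['tool_rot'])
d=save('wrist','w2.png');E=wE(d,p,r)
q=[536.6,90,1.761];c,t=np.cos(q[2]),np.sin(q[2])
M=np.array([(-92,50,153),(-92,-50,153),(-118,100,108),(-118,-100,108),(-30,-146,194)])
print(np.round(proj(d,M@np.array([[c,-t,0],[t,c,0],[0,0,1]]).T+[q[0],q[1],0],E)))
"
```

```text
[-0.00899365  0.48106061 -0.06015759  1.78371681  0.0362316   0.87819222
  1.67287247] [552.69159526  -0.61391285 309.99717294] [-3.14157413e+00 -3.16717108e-04 -2.95402897e+00]
[[321. 135.]
 [321. 272.]
 [286.  62.]
 [293. 298.]
 [410. 424.]]
```

View pics/w2.png

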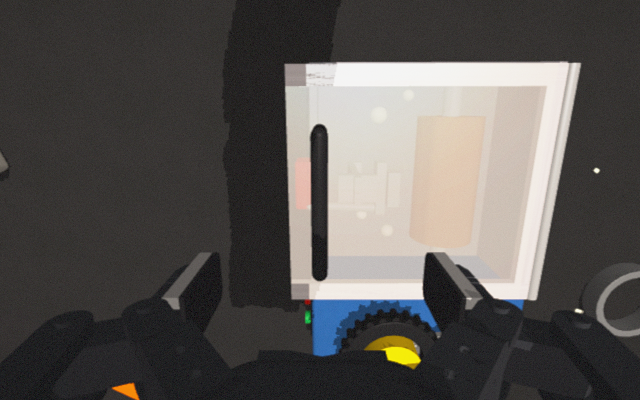

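Request:
{"op": "send_rows", "data": {"rows": [[[0,-0.1,4,0,0,0],[0,-0.1,8,0,0,0],[0,-0.1,10.3,0,0,0],[0,-0.1,10.3,0,0,0],[0,-0.1,10.3,0,0,0]]]}}

```text
clock: 7.1
eef_pos: [553.3, -1.5, 207.5]
tool_rot: [-3.141, 0.0, -2.953]
force: [0.4, 0.2, 0.1]
width: 85.4
gripper_force: 0.0
```

Request:
{"op": "send_rows", "data": {"rows": [[[0,0,0,0,0,0],[0,0,0,0,0,0],[0,0,0,0,0,0],[0,0,0,0,0,0],[0,0,0,0,0,0],[0,0,0,0,0,0],[0,0,0,0,0,0],[0,0,0,0,0,0]]], "grip": 255}}

```text
clock: 7.9
eef_pos: [553.3, -2.6, 207.7]
tool_rot: [-3.14, 0.001, -2.953]
force: [-0.7, -3.6, 5.5]
width: 10.0
gripper_force: 58.5
```

Request:
{"op": "send_rows", "data": {"rows": [[[0,0.2,-0.85,0,0,0],[0,0.5,-1.7,0,0,0],[0,0.85,-2.5,0,0,0],[0,1.2,-3.33,0,0,0],[0,1.2,-3.33,0,0,0]]]}}

```text
clock: 8.4
eef_pos: [551.1, 8.8, 241.1]
tool_rot: [-3.139, 0.001, -2.953]
force: [0.1, -4.6, 3.3]
width: 9.5
gripper_force: 59.3
```

Request:
{"op": "send_rows", "data": {"rows": [[[0,0.4,-0.8,0,0,0],[0,0.8,-1.57,0,0,0],[0,1.28,-2.3,0,0,0],[0,1.7,-3.0,0,0,0],[0,1.75,-3.1,0,0,0],[0,1.75,-3.1,0,0,0]]]}}

```text
clock: 9.0
eef_pos: [547.9, 25.3, 271.6]
tool_rot: [-3.138, 0.001, -2.953]
force: [2.5, -6.0, 0.2]
width: 9.9
gripper_force: 58.9
```

Request:
{"op": "send_rows", "data": {"rows": [[[0,0,0,0,0,0],[0,0,0,0,0,0],[0,0,0,0,0,0],[0,0,0,0,0,0],[0,0,0,0,0,0],[0,0,-3,0,0,0],[0,0,-6,0,0,0],[0,0,-9,0,0,0],[0,0,-9,0,0,0]]], "grip": 0}}

```text
clock: 9.9
eef_pos: [549.4, 27.8, 365.5]
tool_rot: [-3.141, 0.008, -2.952]
force: [0.5, 0.2, -0.6]
width: 85.3
gripper_force: 0.0
```

```bash
python3 - <<'E'
from h import *
s,p,r=state();print(s['qpos'],p,s['tool_rot'],s['force'])
d=save('wrist','w3.png');E=wE(d,p,r)
q=[536.6,90,1.761];c,t=np.cos(q[2]),np.sin(q[2])
Z=np.array([[c,-t,0],[t,c,0],[0,0,1]])
for th in (0,.25,.36):
    h=np.array([98,0,104]);g=R.from_euler('y',th) # lift
    M=h+g.apply(np.array([(-92,50,153),(-92,-50,153),(-118,100,108),(-118,-100,108)])-h)
    print(th,np.round(proj(d,M@Z.T+[q[0],q[1],0],E)).tolist())
for th,x,z in(('start',-190,40),('in',-140,68)):
    for a in (40,):
        a=np.radians(a); ax=R.from_euler('z',1.761)
        # fingers dir in sander frame: (sin a,0,-cos a)
        zf=np.array([np.sin(a),0,-np.cos(a)])
        tip=np.array([x,0,z]); tcp=Z@(tip-73*zf)+[q[0],q[1],0]
        for sgn in(1,):
            xx=np.array([0,1.,0])*sgn; yy=np.cross(zf,xx)
            Rt=ax*R.from_matrix(np.c_[xx,yy,zf]); print(th,tcp); go(tcp,Rt)
E
```

```text
[-0.0600925   0.41424772 -0.05990615  1.72305663  0.02865315  0.99689676
  1.62973263] [549.37498304  27.7731772  365.52043834] [-3.14101881  0.00821758 -2.95235091] [ 0.47576049  0.16546336 -0.63111791]
0 [[286.0, 124.0], [290.0, 238.0], [261.0, 65.0], [270.0, 266.0]]
0.25 [[306.0, 129.0], [308.0, 261.0], [259.0, 57.0], [270.0, 293.0]]
0.36 [[322.0, 131.0], [322.0, 273.0], [264.0, 53.0], [275.0, 307.0]]
start [ 581.39249521 -142.65075778   95.92124435]
row [0.07, -17.34, 26.75] [-0.698, 0.005, 0.001]
in [571.93955026 -93.55247032 123.92124435]
row [0.06, -12.34, 23.95] [-0.698, 0.005, 0.001]
```

View pics/w3.png

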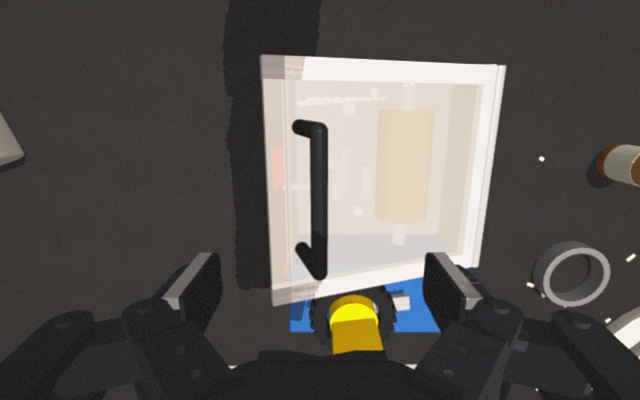

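Request:
{"op": "send_rows", "data": {"rows": [[[0.1,-5,0,0,0,0],[0.1,-10,0,0,0,0],[0.1,-15,0,-0.14,0,0],[0.1,-19.3,2,-0.28,0,0],[0.1,-19.3,6,-0.42,0,0],[0.1,-19.3,10,-0.56,0,0],[0.1,-19.3,14,-0.7,0,0],[0.1,-19.3,18,-0.7,0,0],[0.1,-19.3,18,-0.7,0,0],[0.1,-19.3,18,-0.7,0,0]]], "grip": 255}}

```text
clock: 10.95
eef_pos: [582.5, -161.3, 181.3]
tool_rot: [2.439, -0.001, -2.952]
force: [0.5, 0.8, 1.3]
width: 0.1
gripper_force: 0.0
```

```bash
cat >> h.py <<'E'
Q=[536.6,90,1.761]
Zr=R.from_euler('z',Q[2])
def toS(p): return Zr.inv().apply(np.array(p)-[Q[0],Q[1],0])
def tilt(tip,a,L=73):
    a=np.radians(a); zf=np.array([np.sin(a),0,-np.cos(a)]);xx=np.array([0,1.,0])
    return Zr.apply(np.array(tip)-L*zf)+[Q[0],Q[1],0], Zr*R.from_matrix(np.c_[xx,np.cross(zf,xx),zf])
def info():
    s,p,r=state(); print('q',np.round(s['qpos'],2),'tcpS',np.round(toS(p),1),'tipS',np.round(toS(p+r.apply([0,0,73])),1),'zS',np.round(Zr.inv().apply(r.apply([0,0,1])),2),s['force'])
E
python3 -c "
from h import *
info(); go(*tilt([-160,0,60],40)); go(*tilt([-124,0,60],40))"
```

```text
q [ 0.59  0.93 -0.24  1.48 -0.4   1.2   2.4 ] tcpS [-255.5    2.4  181.3] tipS [-208.3    2.5  125.6] zS [ 0.65  0.   -0.76] [0.45099175 0.75895935 1.30319216]
row [-0.25, -0.52, 8.12] [0.004, -0.001, -0.001]
row [-0.25, 2.23, 10.45] [0.004, -0.001, -0.001]
```

Request:
{"op": "send_rows", "data": {"rows": [[[-0.2,-0.5,4,0,0,0],[-0.2,-0.5,8.1,0,0,0],[-0.2,0.5,9,0,0,0],[-0.2,1.4,9.7,0,0,0],[-0.2,2.2,10.4,0,0,0],[-0.2,2.2,10.4,0,0,0],[-0.2,2.2,10.4,0,0,0]]]}}

```text
clock: 11.65
eef_pos: [569.8, -80.5, 117.3]
tool_rot: [2.444, 0.002, -2.953]
force: [0.1, 0.2, -1.2]
width: -0.1
gripper_force: 0.0
```

```bash
python3 -c "
from h import *
info(); d=save('side','s2.png');d=save('scene','s3.png')
a=cv2.imread('pics/s2.png')[100:260,230:390];b=cv2.imread('pics/s3.png')[110:270,260:420]
cv2.imwrite('pics/s4.png',cv2.resize(np.hstack([a,b]),None,fx=2.5,fy=2.5,interpolation=3))
go(*tilt([-112,0,60],40))"
```

```text
q [ 0.52  0.97 -0.28  1.64 -0.45  0.97  2.42] tcpS [-173.7   -0.4  117.3] tipS [-126.8   -0.6   61.4] zS [ 0.64 -0.   -0.77] [ 0.14483968  0.21692859 -1.22676096]
row [0.0, 1.12, 1.03] [0.0, 0.002, -0.001]
```

View pics/s4.png

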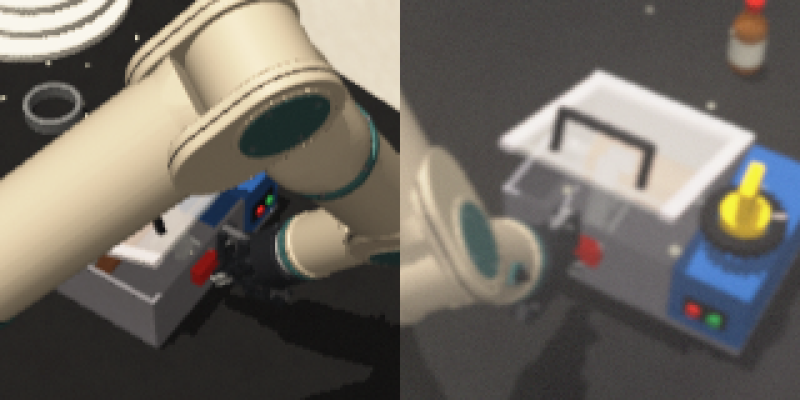

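Request:
{"op": "send_rows", "data": {"rows": [[[0,0.4,0.33,0,0,0],[0,0.8,0.66,0,0,0],[0,1.1,0.92,0,0,0],[0,1.4,1.15,0,0,0],[0,1.4,1.15,0,0,0]]]}}

```text
clock: 12.25
eef_pos: [565.5, -61.4, 116.2]
tool_rot: [2.442, 0.0, -2.952]
force: [1.6, -1.0, -0.6]
width: 0.0
gripper_force: 0.5
```

```bash
python3 -c "
from h import *
info()"
```

```text
q [ 0.5   0.97 -0.29  1.67 -0.47  0.93  2.41] tcpS [-154.1    0.2  116.2] tipS [-107.1    0.2   60.3] zS [ 0.64 -0.   -0.76] [ 1.58313997 -0.9608838  -0.62271618]
```

Request:
{"op": "send_rows", "data": {"rows": [[[0,0.3,0.25,0,0,0],[0,0.5,0.42,0,0,0],[0,0.5,0.42,0,0,0]]]}}

```text
clock: 12.55
eef_pos: [565.1, -60.3, 116.4]
tool_rot: [2.449, 0.001, -2.956]
force: [-0.5, -13.2, 6.9]
width: -0.1
gripper_force: 6.6
```

Request:
{"op": "send_rows", "data": {"rows": [[[0,0.3,0.25,0,0,0],[0,0.5,0.42,0,0,0],[0,0.5,0.42,0,0,0]]]}}

```text
clock: 12.85
eef_pos: [564.8, -59.7, 116.7]
tool_rot: [2.457, 0.003, -2.96]
force: [-2.1, -27.7, 17.4]
width: 0.1
gripper_force: 13.4
```

```bash
python3 -c "
from h import *
go([548.5,27,350],rot(3.331))
go(*tilt([-210,0,60],40))
go([584,-165,350],rot(3.331))"
```

```text
row [-0.03, 21.58, -12.5] [0.684, 0.006, -0.007]
row [-0.15, -8.16, -6.55] [-0.014, 0.008, -0.005]
row [-0.06, 6.45, -24.84] [0.684, 0.006, -0.007]
```

Request:
{"op": "send_rows", "data": {"rows": [[[0,-4,-3,0,0,0],[0,-8.9,-7.2,0,0,0],[0,-5,-11.5,0,0,0],[0,-1.5,-16,0.1,0,0],[0,2,-20.5,0.24,0,0],[0,5.7,-25.4,0.38,0,0],[0,5.7,-25.4,0.52,0,0],[0,5.7,-25.4,0.68,0,0],[0,5.7,-25.4,0.68,0,0],[0,5.7,-25.4,0.68,0,0]]], "grip": 0}}

```text
clock: 13.85
eef_pos: [584.9, -165.0, 346.6]
tool_rot: [3.118, -0.002, -2.95]
force: [-0.2, -0.5, 0.8]
width: 85.2
gripper_force: 0.0
```

```bash
python3 -c "
from h import *
info();go([548.5,27,350],rot(3.331))"
```

```text
q [ 0.24  0.53  0.    1.58 -0.02  1.05  2.01] tcpS [-259.6    0.8  346.6] tipS [-257.8    1.   273.6] zS [ 0.02  0.   -1.  ] [-0.21090155 -0.51934265  0.83199938]
row [-0.09, 19.55, 0.13] [0.024, -0.003, 0.002]
```

Request:
{"op": "send_rows", "data": {"rows": [[[0,5,0.1,0.02,0,0],[-0.1,10,0.1,0.02,0,0],[-0.1,15,0.1,0.02,0,0],[-0.1,19.5,0.1,0.02,0,0],[-0.1,19.5,0.1,0.02,0,0],[-0.1,19.5,0.1,0.02,0,0],[-0.1,19.5,0.1,0.02,0,0]]]}}

```text
clock: 14.55
eef_pos: [550.0, 22.0, 348.9]
tool_rot: [3.142, -0.003, -2.957]
force: [-0.1, -0.3, 0.2]
width: 85.5
gripper_force: 0.0
```

```bash
python3 -c "
from h import *
info();go([548.5,26,271],rot(3.331));save('wrist','w5.png')"
```

```text
q [-0.08  0.44 -0.01  1.74  0.01  0.97  1.66] tcpS [-6.930e+01 -3.000e-01  3.489e+02] tipS [-6.930e+01 -1.000e-01  2.759e+02] zS [ 0.  0. -1.] [-0.13801138 -0.34912384  0.17371866]
row [0.05, 0.42, 7.79] [0.0, -0.003, -0.004]
```

View pics/w5.png

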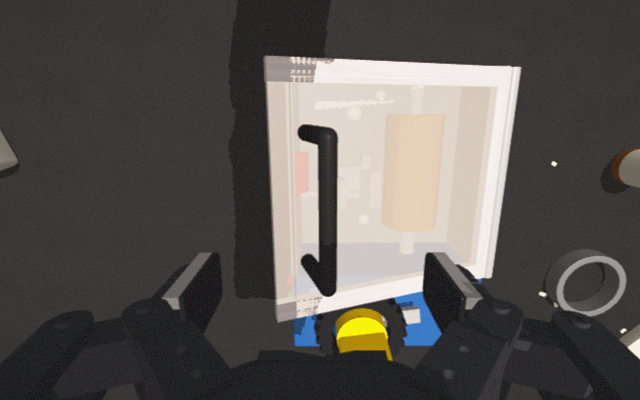

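Request:
{"op": "send_rows", "data": {"rows": [[[0,0.45,4,0,0,0],[0,0.45,7.8,0,0,0],[0,0.45,7.8,0,0,0],[0,0.45,7.8,0,0,0]]]}}

```text
clock: 15.0
eef_pos: [549.3, 27.7, 272.2]
tool_rot: [-3.141, -0.002, -2.955]
force: [-0.3, -0.3, 0.4]
width: 85.4
gripper_force: 0.0
```

Request:
{"op": "send_rows", "data": {"rows": [[[0,0,0,0,0,0],[0,0,0,0,0,0],[0,0,0,0,0,0],[0,0,0,0,0,0],[0,0,0,0,0,0],[0,0,0,0,0,0],[0,0,0,0,0,0],[0,0,0,0,0,0]]], "grip": 255}}

```text
clock: 15.8
eef_pos: [550.0, 25.8, 273.0]
tool_rot: [-3.137, 0.001, -2.955]
force: [0.7, -7.6, 3.2]
width: 9.9
gripper_force: 58.5
```

```bash
python3 -c "
from h import *
info()
r=np.hypot(190,49);f=np.arctan2(49,190)
for a,b,n in((.36,.66,4),(.66,1.0,5),(1.0,1.32,5)):
  t=np.linspace(a,b,n+1)[1:]
  print([(round((np.cos(f+a)-np.cos(f+x))*r/10,2),round((np.sin(f+a)-np.sin(f+x))*r/10,2)) for x in t])"
```

```text
q [-0.09  0.52 -0.01  1.83  0.01  0.78  1.65] tcpS [-65.6  -1.  273. ] tipS [-65.9  -1.1 200. ] zS [-0. -0. -1.] [ 0.67766584 -7.58382041  3.21429568]
[(np.float64(0.89), np.float64(-1.17)), (np.float64(1.87), np.float64(-2.27)), (np.float64(2.92), np.float64(-3.3)), (np.float64(4.05), np.float64(-4.24))]
[(np.float64(1.08), np.float64(-0.78)), (np.float64(2.22), np.float64(-1.48)), (np.float64(3.39), np.float64(-2.11)), (np.float64(4.61), np.float64(-2.65)), (np.float64(5.86), np.float64(-3.12))]
[(np.float64(1.2), np.float64(-0.35)), (np.float64(2.43), np.float64(-0.63)), (np.float64(3.67), np.float64(-0.83)), (np.float64(4.92), np.float64(-0.95)), (np.float64(6.17), np.float64(-0.99))]
```

Request:
{"op": "send_rows", "data": {"rows": [[[0,0.4,-0.6,0,0,0],[0,0.9,-1.2,0,0,0],[0,1.4,-1.75,0,0,0],[0,1.9,-2.3,0,0,0],[0,2.4,-2.8,0,0,0],[0,2.9,-3.3,0,0,0],[0,3.5,-3.8,0,0,0],[0,4.05,-4.25,0,0,0],[0,4.05,-4.25,0,0,0]]]}}

```text
clock: 16.7
eef_pos: [542.6, 64.1, 316.2]
tool_rot: [-3.134, 0.002, -2.955]
force: [-0.2, -10.5, 7.2]
width: 9.9
gripper_force: 59.1
```

Request:
{"op": "send_rows", "data": {"rows": [[[0,0.65,-0.5,0,0,0],[0,1.3,-0.95,0,0,0],[0,2.0,-1.35,0,0,0],[0,2.65,-1.7,0,0,0],[0,3.4,-2.1,0,0,0],[0,4.2,-2.5,0,0,0],[0,5.0,-2.8,0,0,0],[0,5.85,-3.1,0,0,0],[0,5.85,-3.1,0,0,0]]]}}

```text
clock: 17.6
eef_pos: [531.8, 121.2, 349.2]
tool_rot: [-3.133, 0.003, -2.955]
force: [-4.6, -12.0, 21.2]
width: 9.6
gripper_force: 62.2
```

```bash
python3 -c "
from h import *
info()"
```

```text
q [-0.27  0.43 -0.02  1.76  0.02  0.96  1.46] tcpS [ 31.6  -1.2 349.2] tipS [ 31.   -1.4 276.2] zS [-0.01 -0.   -1.  ] [ -4.63051005 -11.95231029  21.16022567]
```

Request:
{"op": "send_rows", "data": {"rows": [[[0,0.8,-0.4,0,0,0],[0,1.6,-0.7,0,0,0],[0,2.4,-0.9,0,0,0],[0,3.2,-1.05,0,0,0],[0,4.0,-1.15,0,0,0],[0,4.8,-1.25,0,0,0],[0,4.8,-1.25,0,0,0]]]}}

```text
clock: 18.3
eef_pos: [522.1, 172.0, 360.2]
tool_rot: [-3.139, 0.002, -2.953]
force: [-2.9, -3.8, 10.8]
width: 9.5
gripper_force: 62.0
```

```bash
python3 -c "
from h import *
info()"
```

```text
q [-0.35  0.42 -0.03  1.73  0.02  0.99  1.37] tcpS [ 83.3  -1.3 360.2] tipS [ 83.1  -1.4 287.2] zS [-0. -0. -1.] [-2.87744379 -3.76171464 10.84029764]
```

Request:
{"op": "send_rows", "data": {"rows": [[[0,0.5,-0.05,0,0,0],[0,1.0,-0.1,0,0,0],[0,1.2,-0.1,0,0,0],[0,1.2,-0.1,0,0,0]]]}}

```text
clock: 18.7
eef_pos: [520.1, 182.3, 360.7]
tool_rot: [-3.137, 0.002, -2.954]
force: [0.1, -6.6, 7.5]
width: 9.5
gripper_force: 61.7
```

Request:
{"op": "send_rows", "data": {"rows": [[[0,0,0,0,0,0],[0,0,0,0,0,0],[0,0,0,0,0,0],[0,0,0,0,0,0],[0,0,0,0,0,0]]], "grip": 170}}

```text
clock: 19.2
eef_pos: [519.1, 185.6, 359.0]
tool_rot: [3.141, -0.0, -2.952]
force: [0.7, 0.1, -0.1]
width: 28.8
gripper_force: 0.0
```

Request:
{"op": "send_rows", "data": {"rows": [[[0,0,-1.5,0,0,0],[0,0,-3,0,0,0],[0,0,-5,0,0,0],[0,0,-8,0,0,0],[0,0,-12,0,0,0],[0,0,-12,0,0,0],[0,0,-12,0,0,0]]]}}

```text
clock: 19.9
eef_pos: [519.3, 185.5, 479.8]
tool_rot: [3.141, 0.002, -2.952]
force: [1.3, -0.0, -0.4]
width: 28.6
gripper_force: 0.0
```

```bash
python3 -c "
from h import *
info()
save('scene','z1.png');save('side','z2.png')
a=cv2.imread('pics/z1.png')[60:260,260:460];b=cv2.imread('pics/z2.png')[60:260,190:390]
cv2.imwrite('pics/z.png',cv2.resize(np.hstack([a,b]),None,fx=2,fy=2,interpolation=3))"
```

```text
q [-0.37  0.33 -0.03  1.52  0.01  1.29  1.36] tcpS [ 97.   -1.1 479.8] tipS [ 97.1  -1.2 406.8] zS [ 0. -0. -1.] [ 1.26297656 -0.02934415 -0.36582941]
```

View pics/z.png

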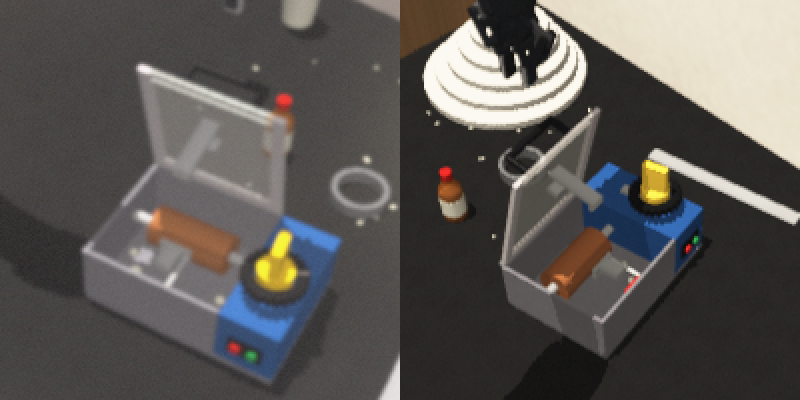

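The guard stands wide open and the gripper is clear of it. The catch is in, the knob is turned, and the bottle and tape are where they started.

```bash
python3 -c "
from cell import ctrl
print(ctrl.finish_job())"
```

```text
the job is handed in; nothing more can be done
None
```

I handed the job in with the guard standing open at about 1.3 rad and released, the lock knob turned to its stop and the red catch pushed in; the bottle and tape look unmoved, the arm never went near the foam block, I did not measure the speed ring's mark, and no verdict came back.

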